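# Ready the stitching caddy and hand it over level

## Task

The shoemaker is about to stitch by hand: pull the orange-handled awl out of the bench rack and stand it fully home in the hole of the wooden stitching caddy. Then lift the caddy by the middle of its handle and carry it level, so that the loose ball of thread wax never leaves its dish, to the green cutting mat, leaving the other tools, the glue tin and the thread cone as they are. Finish while holding it: keep the caddy level and still in the gripper about a hand's width above the middle of the mat, ready to be taken; do not set it down or let go.

Things in the scene. Friction and masses are not known exactly. Their poses are not given: they have to be found in the camera images.
- rack: Fixed dark wooden block 240 (x) x 70 (y) x 55 mm high, x along its length, turned up to 0.35 rad, left or right of the mat. Origin: centre of its underside. Three upright holes 15.5 mm wide, 51 mm deep, on the centre line of its top at x = -75, 0, +75 mm. The orange, black and pale wood tools stand in them in any order, handles up, centres 75 mm apart.
- awl: Awl to fetch: upright, round, about 60 g, orange handle. Origin: centre of the flat shoulder (22 mm across) under the handle, resting on the rack's top; z up along the handle, which ends at z = 98 mm. Below the shoulder a brass ferrule 12 mm thick and 14 mm long, then a 4 mm blade to z = -46 mm, loose in the hole: it lifts straight out with no force but its weight.
- awl_grip (a point): Where to grip the orange awl: on its axis, 65 mm above its shoulder. The handle is a plain cylinder 27 mm in diameter from z = 40 to 86 mm of the awl; it thins to 19 mm below.
- iron_black: Black-handled tool in the rack, flat blade; handle, height and origin as the orange awl's. Leave it in its hole.
- awl_wood: Awl with a pale wood handle in the rack, size and origin as the orange awl's. Leave it in its hole.
- caddy: Loose wooden tray, about 0.42 kg, on the bench across the mat from the rack, turned up to 0.35 rad. Origin: on its underside; x along its length, its -x end nearest the robot. Board 18 mm thick, x -66 to 115, y -60 to 60 mm; awl block x -120 to -66, y -40 to 40, 55 mm high; centre handle; at the +x end a dish, and a fixed spool 40 mm across (x 80, y -34, top z = 73 mm).
- caddy_hole (a point): Mouth of the caddy's one hole, empty at first: its centre on the top of the awl block (caddy x = -93, y = 0, z = 55 mm). 15.5 mm in diameter, 1.5 mm chamfer, 51 mm deep, square to the top. With the awl fully home its shoulder rests on the block and its origin lies at this point.
- caddy_grip (a point): Middle of the caddy's handle bar (caddy x = -5, y = 0, z = 117 mm): 80 mm long along x, 16 mm thick across y with flat sides to pinch from above, 26 mm high (z 104 to 130 mm). Under it an open hand slot down to z = 60 mm, between two posts (inner faces at x = -31 and 21 mm). With the awl in, the caddy balances within 12 mm of this point.
- caddy_dish (a point): Centre of the dish's flat floor (caddy x = 78, y = 24, z = 13 mm): a round pocket 48 mm in diameter in the caddy's board, its rim 5 mm above its floor.
- wax: Ball of brown thread wax, 32 mm in diameter, about 18 g, loose in the caddy's dish, where it can roll some 11 mm either way. Origin: its centre. Jolts or steep tilting take it over the rim.
- mat: Fixed green cutting mat with pale grid lines, 220 (x) x 170 (y) x 3 mm, flat on the bench near the middle of the work. Origin: centre of its underside.
- glue_tin: Closed green tin, 72 mm across, 88 mm high, loose on the bench beyond the mat. Origin: centre of its underside. Leave alone.
- thread: Cone of off-white thread, 68 mm across the foot, 90 mm high, loose on the bench beyond the mat. Origin: centre of its underside. Leave alone.

How it is judged:
On the way, in this order (a step that is already met when the one before it is completed fails the run):
1. the orange awl is drawn out of the rack, its blade clear of the hole (height (world z) of awl above 0.105 m), for 0.1 s.
2. the awl stands fully home in the caddy's hole, let go, with the caddy still standing on the bench (x of awl in the frame of caddy between -0.098 and -0.088 m and y of awl in the frame of caddy between -0.005 and 0.005 m and z of awl in the frame of caddy between 0.05 and 0.0585 m and angle between the z axis of awl and the z axis of caddy, either way round below 0.12 rad and contact force between awl and the fingers below 0.1 N and height (world z) of caddy below 0.01 m), for 0.2 s.
3. the caddy is lifted off the bench with the awl in its hole and the wax ball in its dish (height (world z) of caddy above 0.03 m and x of awl in the frame of caddy between -0.098 and -0.088 m and y of awl in the frame of caddy between -0.005 and 0.005 m and z of awl in the frame of caddy between 0.05 and 0.0585 m and angle between the z axis of awl and the z axis of caddy, either way round below 0.12 rad and distance between wax and caddy_dish below 0.026 m), for 0.2 s.
At the end, for the whole second after the job is handed in: Held by the middle of its grip bar, carried by the fingers alone: bar within 50 mm of the mat's middle seen from above, underside 50 to 170 mm above the bench, level within 0.12 rad (7 degrees), still, awl fully home in its hole (within 5 mm), wax ball in its dish (horizontal distance between caddy_grip and mat below 0.05 m and height (world z) of caddy between 0.05 and 0.17 m and angle between caddy's own z axis and vertical below 0.12 rad and linear speed of caddy below 0.03 m/s and angular speed of caddy below 0.15 rad/s and x of awl in the frame of caddy between -0.098 and -0.088 m and y of awl in the frame of caddy between -0.005 and 0.005 m and z of awl in the frame of caddy between 0.05 and 0.0585 m and angle between the z axis of awl and the z axis of caddy, either way round below 0.12 rad and distance between wax and caddy_dish below 0.026 m and contact force between caddy and the fingers above 1 N and distance between the grasp point and caddy_grip below 0.05 m and contact force between caddy and mat below 0.05 N and contact force between caddy and rack below 0.05 N and contact force between caddy and glue_tin below 0.05 N and contact force between caddy and thread below 0.05 N and contact force between caddy and iron_black below 0.05 N and contact force between caddy and awl_wood below 0.05 N); the arm keeps its last pose, push and grip.
It fails at once if the wax ball leaves its dish (distance between wax and caddy_dish above 0.032 m).
It fails at once if the caddy is tipped more than 0.3 rad (17 degrees) (angle between caddy's own z axis and vertical above 0.3 rad).
It fails at once if another tool in the rack is lifted or knocked (distance of any of iron_black, awl_wood from where it was at the start of the episode above 0.015 m).
It fails at once if the glue tin or the thread cone is shifted by more than 25 mm (distance of any of glue_tin, thread from where it was at the start of the episode above 0.025 m).
It also fails if it takes over 64 s, if anything falls off the work surface, if the arm or the gripper's body presses on something with over 40 N, if the wrist force passes 120 N, or if a joint passes its speed limit or range.

## Robot

A 6-joint arm with a two-finger parallel gripper is mounted at the origin on the work surface. World frame = base frame: x ahead of the robot, y to its left, z up, the work surface at z = 0. Lengths are in m, angles in rad, forces in N, time in s.
With the tool pointing down it reaches from about 0.25 to 0.725 m from the base axis. Payload 4 kg.
Tool frame: the origin (TCP) lies where the fingers leave the gripper's body, on its centre line; the fingertips stand 73 mm ahead of it and the grasp point (between the pads) lies 54 mm ahead of it (bot.tips_ahead is the z of the fingertips in the tool frame, in m); z points along the fingers, y is the direction in which the jaws open and shut (so a half turn about z gives the same grasp; the last joint's range is limited). The gripper opens to 85 mm and grips with 20 to 120 N. Pads are 22 mm wide; open, the fingers measure 114 mm over their backs; the gripper's body (76 mm by 85 mm) begins 54 mm behind the grasp point. The pads swing forward as they close: fully open they stand 13 mm farther back than shut.
Start: joints at [1.139, 0.241, 0.005, 1.335, 0, 1.571], TCP at [0.209, 0.454, 0.304] pointing down, gripper open.
Joint ranges: [-2.72, 2.72], [-1.05, 1.87], [-1.09, 1.28], [-1.99, 2.15], [-1.42, 1.44], [-3.14, 3.14]. Speed limits (rad/s): [2.79, 2.79, 3.14, 3.14, 3.14, 3.14].

## Interface

Orientations are given as a unit quaternion [x, y, z, w].
In Python, from workcell import readout, camera, get_calibration, order, bot gives the robot as it stands.
- The arm moves only by the tool send_rows, never from a script. Its argument "moves" is a list of rows, each a list of 3 entries, a list of its own where there are three numbers: the shift along the tool's x, y, z in mm, then the turn, a rotation vector about the tool's x, y, z in rad, then the finger opening in mm, from 0 to 85.4. In form: [[[dx, dy, dz], [ax, ay, az], grip], ...]. A call has 1 to 12 rows; each row is the pose to reach, as a shift and turn from the pose measured when the call began, along the tool's axes at that moment; what a row does not reach only later rows make up. A row lasts 1/12 s, in which the tool goes at most 41.7 mm and 7.16 degrees, less where a joint would pass 70% of its speed; a pose out of reach is approached as far as the arm can. A call with a gripper value outside its range is refused whole. The fingers move at their own pace and stop on an object; the grip force is fixed at half the most. Time passes only in rows, so rows that repeat a pose let the fingers close. It gives the time, the measured TCP pose, the force and the opening at its end, in the units of the state.
- readout.get_obs(): the state, without advancing time (a new reading comes with each control period).
- camera(name): name is "side" or "top"; returns the picture (480x640x3 uint8, red, green, blue); there is no depth.
- get_calibration(name): a dict with "fx", "fy", "cx", "cy" (pixels), "R" (3x3) and "t" (3): a world point X has camera coordinates R X + t. Camera axes: x right, y down, z forward; pixel columns grow to the right and rows downward; lengths in m; the calibration is good to about 2 mm. A picture is of the moment at which its call begins. get_calibration takes no time and is no camera call.
- order.job_done(): hands the job in, once; it reports no verdict.
The state is a dict: "clock": time; "joint_pos": joint angles; "joint_vel": joint speeds; "tau": joint torques, N m; "eef_pos": TCP position; "tool_rot": TCP orientation; "ft_force": force on the tool from outside, world axes, zero at the start; "ft_torque": the same for the moment, N m; "grip_width": finger opening in m.
Only numpy, scipy, OpenCV 4.12 (cv2) and the standard library are available. Lean on these libraries where they do the work, as an engineer would, in place of code of your own. Each camera call takes 0.05 s, during which the arm holds its last target. There are 200 camera calls.

## Working session

There is one attempt and no reset: what is moved stays moved. The work goes in short steps, Python scripts to look and compute and a tool call to move; the robot and the scene stay as the last step left them, time stands still between calls to the robot, and variables do not carry over. Pictures are saved under pics/ and viewed, about 8 in all and at most 12, crops included, and the job is handed in when it is done.

Besides the shell and the picture viewer there is one more tool, called by a JSON object that holds its "method" and its "body", one argument or row to a line. send_rows: Moves the arm, as the interface text tells. Its arguments: {"type":"object","properties":{"moves":{"type":"array","items":{"type":"array"}}},"required":["moves"]}

```bash
mkdir -p pics; python3 - <<'E'
from workcell import readout, camera, get_calibration, bot
import cv2
o=readout.get_obs();print(o);print(bot.tips_ahead)
for n in("top","side"):
    c=get_calibration(n);print(n,c)
    cv2.imwrite(f"pics/{n}0.png",cv2.cvtColor(camera(n),cv2.COLOR_RGB2BGR))
E
```

```text
{'clock': 0.0, 'joint_pos': array([ 1.13901141e+00,  2.41440793e-01,  3.73272577e-03,  1.33518876e+00,
       -8.39416456e-07,  1.57078207e+00]), 'joint_vel': array([-0.00102609,  0.00076908, -0.00067605, -0.00042987,  0.00178503,
        0.00023099]), 'tau': array([ 1.31117784e-03, -3.72317147e+01,  2.52407706e+01,  1.70413539e-02,
        1.52679245e-04, -9.95306408e-06]), 'eef_pos': array([0.20904913, 0.45368178, 0.30300214]), 'tool_rot': array([ 2.14212172e-01,  9.76786590e-01, -1.02595538e-03, -2.24580676e-04]), 'ft_force': array([-0.01602818, -0.28378535,  0.3319355 ]), 'ft_torque': array([0.03010538, 0.01421225, 0.02369786]), 'grip_width': 0.08537562990932943}
0.0726
top {'fx': 529.9209260679808, 'fy': 529.9209260679808, 'cx': 324.57566485678046, 'cy': 227.26718776247753, 'R': array([[-1.00351970e-02, -9.99949558e-01,  4.19924014e-04],
       [-9.82699810e-01,  9.78441611e-03, -1.84946883e-01],
       [ 1.84933445e-01, -2.26863765e-03, -9.82748429e-01]]), 't': array([0.0266732 , 0.61687326, 1.23329058])}
side {'fx': 523.083089118399, 'fy': 523.083089118399, 'cx': 313.14866318589605, 'cy': 236.99585726355406, 'R': array([[ 0.98339302, -0.18099702, -0.01335059],
       [-0.13414654, -0.67535391, -0.72519088],
       [ 0.12224102,  0.71493858, -0.68841844]]), 't': array([-0.59792743,  0.14885277,  0.94744933])}
```

View pics/top0.png

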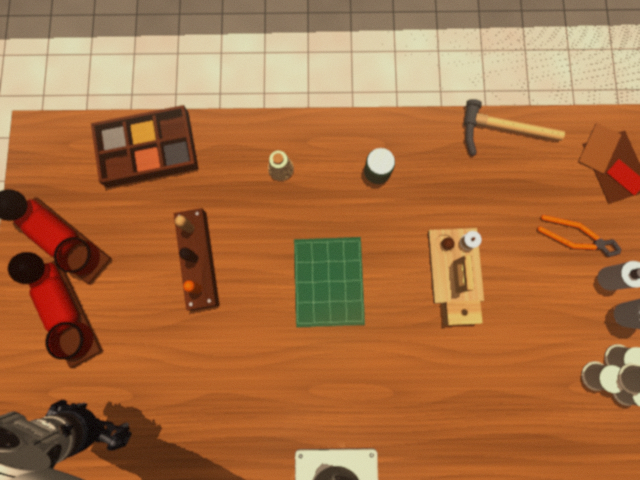

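View pics/side0.png

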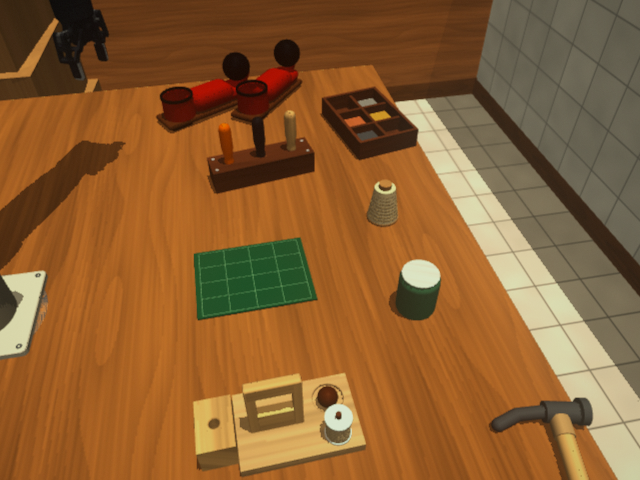

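```bash
cat > h.py <<'E'
import numpy as np,cv2
from workcell import readout,camera,get_calibration
C={n:get_calibration(n) for n in("top","side")}
def ray(n,p):
    c=C[n];d=c["R"].T@np.array([(p[0]-c["cx"])/c["fx"],(p[1]-c["cy"])/c["fy"],1]);return -c["R"].T@c["t"],d
def plane(n,p,z):
    o,d=ray(n,p);return o+d*(z-o[2])/d[2]
def tri(p,q):
    o,d=ray("top",p);a,b=ray("side",q)
    s=np.linalg.lstsq(np.c_[d,-b],a-o,rcond=None)[0]
    u,v=o+d*s[0],a+b*s[1];return (u+v)/2,np.linalg.norm(u-v)
def proj(n,X):
    c=C[n];x=c["R"]@np.array(X)+c["t"];return np.array([c["fx"]*x[0]/x[2]+c["cx"],c["fy"]*x[1]/x[2]+c["cy"]])
def blobs(m,amin=6):
    k,_,st,ce=cv2.connectedComponentsWithStats(m.astype(np.uint8));return [(st[i].tolist(),ce[i].round(2).tolist()) for i in range(1,k) if st[i][4]>=amin]
def roi(im,x0,y0,x1,y1):
    m=np.zeros(im.shape[:2],bool);m[y0:y1,x0:x1]=1;return m
E
python3 - <<'E'
from h import *
I={n:cv2.imread(f"pics/{n}0.png") for n in C}
H={n:cv2.cvtColor(I[n],cv2.COLOR_BGR2HSV) for n in C}
G={n:cv2.cvtColor(I[n],cv2.COLOR_BGR2GRAY) for n in C}
h=H["top"];mat=(h[...,0]>55)&(h[...,0]<90)&(h[...,1]>90)&roi(h,280,225,380,340)
ys,xs=np.nonzero(mat);r=cv2.minAreaRect(np.c_[xs,ys].astype(np.float32));print("mat",r,plane("top",r[0],.003),[plane("top",p,.003).round(3) for p in cv2.boxPoints(r)])
for n,R in(("top",(170,270,215,305)),("side",(210,115,240,170))):
    h=H[n];print(n,"orange",blobs((h[...,0]<15)&(h[...,1]>210)&(h[...,2]>180)&roi(h,*R)))
for n,R in(("top",(450,302,478,322)),("side",(200,410,230,440))):
    print(n,"hole",blobs((G[n]<85)&roi(h,*R)))
for n,R in(("top",(460,225,485,252)),("side",(320,395,360,430))):
    h=H[n];print(n,"spool",blobs((h[...,1]<60)&(h[...,2]>150)&roi(h,*R)))
a=cv2.resize(I["top"][200:330,165:225],None,fx=5,fy=4.6,interpolation=cv2.INTER_CUBIC)
b=cv2.resize(I["top"][220:330,420:495],None,fx=5.4,fy=5.4,interpolation=cv2.INTER_CUBIC)
s=np.zeros((600,705,3),np.uint8);s[:598,:300]=a[:600];s[:594,300:705]=b;cv2.imwrite("pics/c1.png",s)
E
```

```text
mat ((328.4054870605469, 279.5421142578125), (81.13232421875, 65.25945281982422), 87.79740142822266) [0.4946046  0.01215888 0.003     ] [array([0.595, 0.097, 0.003]), array([ 0.599, -0.068,  0.003]), array([ 0.397, -0.071,  0.003]), array([0.393, 0.09 , 0.003])]
top orange [([183, 281, 10, 10, 78], [187.82, 285.41])]
side orange [([219, 122, 11, 8, 55], [223.89, 126.05])]
top hole [([463, 310, 4, 5, 14], [464.14, 312.0])]
side hole [([209, 419, 10, 9, 59], [213.63, 422.98])]
top spool [([464, 231, 17, 17, 210], [472.13, 238.86])]
side spool [([325, 404, 28, 26, 556], [338.21, 417.03])]
```

View pics/c1.png

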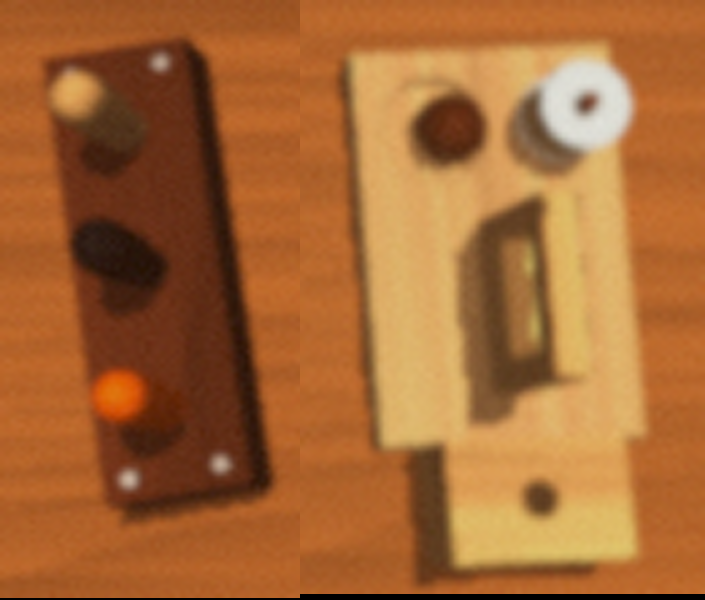

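```bash
python3 - <<'E'
from h import *
print("tip", plane("top",(188.5,285.6),.150), tri((188.2,285.6),(223.9,127)))
print("wood tip",plane("top",(180.6,221.1),.150))
K=[(173.6,213.5),(202,208.3),(216.5,304.8),(186,309.8)]
k=np.array([plane("top",p,.055)[:2] for p in K]);print(k,k.mean(0))
d=(k[0]+k[1]-k[2]-k[3])/2;print("len",np.linalg.norm(d),"yaw",np.arctan2(d[1],d[0]),"near hole",k.mean(0)-.075*d/np.linalg.norm(d))
d=plane("top",(180.6,221.1),.150)-plane("top",(188.5,285.6),.150);print("yaw by tips",np.arctan2(d[1],d[0]),np.linalg.norm(d))
# caddy
h0=plane("top",(464.14,312),.055);print("hole",h0,tri((464.14,312),(213.63,422.98)))
sp=plane("top",(472.3,239.0),.073);print("spool",sp)
v=(sp-h0)[:2];yaw=np.arctan2(v[1],v[0])-np.arctan2(-34,173);print("len",np.linalg.norm(v),np.hypot(173,34),"yaw",yaw)
px=lambda x,y:((x-300)/5.4+420,y/5.4+220)
e=[plane("top",px(*p),.018) for p in((348,52),(379,447))];w=e[0]-e[1];print("edge yaw",np.arctan2(w[1],w[0]),e)
b=[plane("top",px(*p),.055) for p in((452,567),(636,557))];w=b[0]-b[1];print("block yaw",np.arctan2(w[1],w[0])-np.pi/2,np.linalg.norm(w))
print("bar",[plane("top",px(*p),.13) for p in((547,195),(574,193),(586,376),(556,380))])
c,s=np.cos(yaw),np.sin(yaw)
print("grip pred",h0[:2]+np.array([[c,-s],[s,c]])@[.088,0])
from scipy.spatial.transform import Rotation as R
print(R.from_quat(readout.get_obs()["tool_rot"]).as_matrix().round(3))
E
```

```text
tip [0.47140009 0.32305669 0.15      ] (array([0.47211275, 0.32501987, 0.14503745]), np.float64(0.0006272028871794723))
wood tip [0.61715375 0.34638109 0.15      ]
[[0.65562669 0.39039591]
 [0.66800388 0.3211846 ]
 [0.43276687 0.27906292]
 [0.42174761 0.35104347]] [0.54453626 0.33542173]
len 0.2380692802319254 yaw 0.17196053782357684 near hole [0.47064242 0.32258815]
yaw by tips 0.15868073820867584 0.1476081148900189
hole [ 0.40998669 -0.3081605   0.055     ] (array([ 0.40946484, -0.30841931,  0.0543906 ]), np.float64(0.0010921180766982103))
spool [ 0.58206451 -0.33317363  0.073     ]
len 0.17388626852528213 176.30938715791623 yaw 0.04971012166225283
edge yaw 0.030731202021559115 [array([ 0.61590879, -0.24132837,  0.018     ]), array([ 0.43390485, -0.24692333,  0.018     ])]
block yaw 0.0432344774220339 0.08074533353389368
bar [array([ 0.53354656, -0.29960923,  0.13      ]), array([ 0.53428094, -0.31103031,  0.13      ]), array([ 0.4575566 , -0.31134079,  0.13      ]), array([ 0.45602574, -0.29875615,  0.13      ])]
grip pred [ 0.49787798 -0.30378781]
[[-0.908  0.418 -0.001]
 [ 0.418  0.908 -0.002]
 [ 0.    -0.002 -1.   ]]
```

```bash
cat >> h.py <<'E'
from scipy.spatial.transform import Rotation as Ro
def goal(x,y,z,yaw):
    """TCP goal, tool down, tool y at yaw+90deg; prints shift mm and turn"""
    o=readout.get_obs();R0=Ro.from_quat(o["tool_rot"])
    c,s=np.cos(yaw),np.sin(yaw)
    R1=Ro.from_matrix(np.array([[-c,-s,0],[-s,c,0],[0,0,-1.]]))
    print("shift",(R0.inv().apply(np.array([x,y,z])-o["eef_pos"])*1000).round(1),"turn",(R0.inv()*R1).as_rotvec().round(4),"t",round(o["clock"],2),"pos",o["eef_pos"].round(4),"F",o["ft_force"].round(1),"w",round(o["grip_width"],4),"j6",o["joint_pos"][5].round(2))
E
python3 -c "
from h import *
goal(.471,.323,.30,.165)"
```

```text
shift [-292.6   -9.1    3.1] turn [-0.0019 -0.0006 -0.5968] t 0.1 pos [0.2091 0.4537 0.3031] F [-0.4  0.7 -0.2] w 0.0854 j6 1.57
```

{"method": "send_rows", "body": {
  "moves": [
    [[-30, -1, 0], [0, 0, -0.06], 60],
    [[-60, -2, 0], [0, 0, -0.12], 60],
    [[-90, -3, 0], [0, 0, -0.18], 60],
    [[-120, -4, 0], [0, 0, -0.24], 60],
    [[-150, -5, 0], [0, 0, -0.3], 60],
    [[-180, -6, 0], [0, 0, -0.36], 60],
    [[-210, -7, 0], [0, 0, -0.42], 60],
    [[-240, -8, 0], [0, 0, -0.48], 60],
    [[-270, -8, 0], [0, 0, -0.54], 60],
    [[-292, -9, 3], [0, 0, -0.597], 60],
    [[-292, -9, 3], [0, 0, -0.597], 60],
    [[-292, -9, 3], [0, 0, -0.597], 60]
  ]
}}

```text
clock: 1.1
eef_pos: [0.4711, 0.3224, 0.299]
tool_rot: [-0.081, 0.997, -0.001, -0.002]
ft_force: [-1.1, -0.1, -0.5]
grip_width: 0.0596
```

```bash
python3 - <<'E'
from h import *
goal(.471,.323,.176,.165)
a=cv2.cvtColor(camera("side"),cv2.COLOR_RGB2BGR)[40:220,140:380];b=cv2.cvtColor(camera("top"),cv2.COLOR_RGB2BGR)[190:340,120:240]
cv2.imwrite("pics/c2.png",np.vstack([cv2.resize(a,(400,300)),cv2.resize(b,(400,300))]) )
E
```

```text
shift [ -0.4   0.9 123. ] turn [-0.0022 -0.0032 -0.0029] t 1.1 pos [0.4711 0.3224 0.299 ] F [-1.1 -0.1 -0.5] w 0.0596 j6 0.44
```

View pics/c2.png

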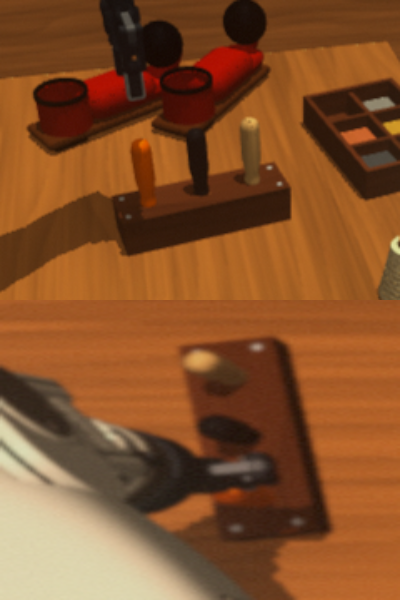

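```bash
python3 - <<'E'
from h import *
for z in(.153,.226,.245,.299):print(z,[proj(n,(.471,.3225,z)).round(1) for n in C])
E
```

```text
0.153 [array([188.4, 285.7]), array([222.8, 124.5])]
0.226 [array([179.5, 283. ]), array([218.2,  93.6])]
0.245 [array([177. , 282.2]), array([216.9,  85.1])]
0.299 [array([169.4, 279.9]), array([213. ,  59.7])]
```

{"method": "send_rows", "body": {
  "moves": [
    [[0, 1, 15], [-0.002, -0.003, -0.003], 60],
    [[0, 1, 35], [-0.002, -0.003, -0.003], 60],
    [[0, 1, 55], [-0.002, -0.003, -0.003], 60],
    [[0, 1, 75], [-0.002, -0.003, -0.003], 60],
    [[0, 1, 95], [-0.002, -0.003, -0.003], 60],
    [[0, 1, 110], [-0.002, -0.003, -0.003], 60],
    [[0, 1, 120], [-0.002, -0.003, -0.003], 60],
    [[0, 1, 123], [-0.002, -0.003, -0.003], 60],
    [[0, 1, 123], [-0.002, -0.003, -0.003], 60],
    [[0, 1, 123], [-0.002, -0.003, -0.003], 60]
  ]
}}

```text
clock: 2.03
eef_pos: [0.4695, 0.3248, 0.1775]
tool_rot: [-0.084, 0.996, 0.0, 0.001]
ft_force: [-0.4, -0.2, -0.3]
grip_width: 0.0601
```

```bash
python3 - <<'E'
from h import *
goal(.471,.323,.174,.165)
a=cv2.cvtColor(camera("side"),cv2.COLOR_RGB2BGR)[70:210,180:330];b=cv2.cvtColor(camera("top"),cv2.COLOR_RGB2BGR)[200:320,140:240]
cv2.imwrite("pics/c3.png",np.hstack([cv2.resize(a,(400,373)),cv2.resize(b,(311,373))]) )
E
```

```text
shift [-1.2 -2.   3.5] turn [0.0008 0.0016 0.0036] t 2.03 pos [0.4695 0.3248 0.1775] F [-0.4 -0.2 -0.3] w 0.0601 j6 0.44
```

View pics/c3.png

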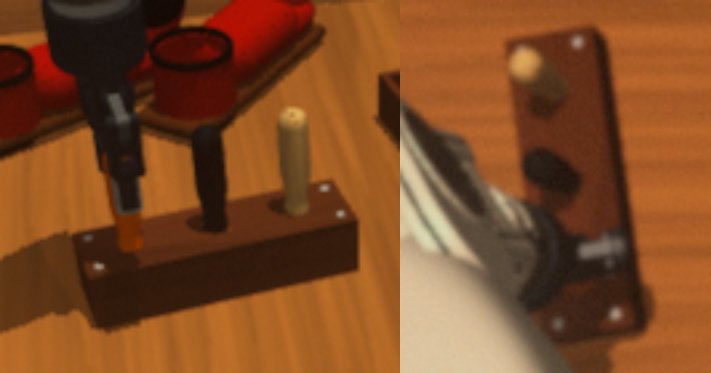

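{"method": "send_rows", "body": {
  "moves": [
    [[-1, -2, 3], [0, 0, 0], 60],
    [[-1, -2, 3], [0, 0, 0], 60],
    [[-1, -2, 3], [0, 0, 0], 20],
    [[-1, -2, 3], [0, 0, 0], 20],
    [[-1, -2, 3], [0, 0, 0], 20],
    [[-1, -2, 3], [0, 0, 0], 20],
    [[-1, -2, 3], [0, 0, 0], 20],
    [[-1, -2, 3], [0, 0, 0], 20],
    [[-1, -2, 3], [0, 0, 0], 20],
    [[-1, -2, 3], [0, 0, 0], 20]
  ]
}}

```text
clock: 2.97
eef_pos: [0.4714, 0.3229, 0.1752]
tool_rot: [-0.084, 0.996, 0.001, 0.002]
ft_force: [-0.2, -0.8, 1.8]
grip_width: 0.0257
```

```bash
python3 -c "
from h import *
goal(.471,.323,.300,.165)"
```

```text
shift [  -0.     0.3 -124.8] turn [0.0012 0.0031 0.0031] t 2.97 pos [0.4714 0.3229 0.1752] F [-0.2 -0.8  1.8] w 0.0257 j6 0.43
```

{"method": "send_rows", "body": {
  "moves": [
    [[0, 0, -8], [0, 0, 0], 20],
    [[0, 0, -20], [0, 0, 0], 20],
    [[0, 0, -35], [0, 0, 0], 20],
    [[0, 0, -50], [0, 0, 0], 20],
    [[0, 0, -65], [0, 0, 0], 20],
    [[0, 0, -80], [0, 0, 0], 20],
    [[0, 0, -95], [0, 0, 0], 20],
    [[0, 0, -110], [0, 0, 0], 20],
    [[0, 0, -120], [0, 0, 0], 20],
    [[0, 0, -125], [0, 0, 0], 20],
    [[0, 0, -125], [0, 0, 0], 20]
  ]
}}

```text
clock: 3.88
eef_pos: [0.4714, 0.323, 0.3015]
tool_rot: [-0.084, 0.996, 0.001, 0.002]
ft_force: [-0.5, 0.8, -1.3]
grip_width: 0.0253
```

```bash
python3 -c "
from h import *
goal(.41,-.3082,.300,.043)"
```

```text
shift [ 166.1 -612.    -0.7] turn [0.0026 0.005  0.1251] t 3.88 pos [0.4714 0.323  0.3015] F [-0.5  0.8 -1.3] w 0.0253 j6 0.43
```

{"method": "send_rows", "body": {
  "moves": [
    [[4, -15, 0], [0, 0, 0], 20],
    [[12, -45, 0], [0, 0, 0.01], 20],
    [[20, -75, 0], [0, 0, 0.015], 20],
    [[28, -105, 0], [0, 0, 0.02], 20],
    [[37, -135, 0], [0, 0, 0.03], 20],
    [[45, -165, 0], [0, 0, 0.035], 20],
    [[53, -195, 0], [0, 0, 0.04], 20],
    [[61, -225, 0], [0, 0, 0.045], 20],
    [[69, -255, 0], [0, 0, 0.05], 20],
    [[77, -285, 0], [0, 0, 0.06], 20],
    [[83, -305, 0], [0, 0, 0.063], 20],
    [[86, -317, 0], [0, 0, 0.065], 20]
  ]
}}

```text
clock: 4.88
eef_pos: [0.4385, -0.0061, 0.2993]
tool_rot: [-0.05, 0.999, 0.001, 0.001]
ft_force: [-0.4, -0.2, -0.3]
grip_width: 0.0253
```

```bash
python3 -c "
from h import *
goal(.41,-.3082,.300,.043)"
```

```text
shift [  58.6 -297.7   -1.5] turn [0.0024 0.0026 0.0574] t 4.88 pos [ 0.4385 -0.0061  0.2993] F [-0.4 -0.2 -0.3] w 0.0253 j6 -0.12
```

{"method": "send_rows", "body": {
  "moves": [
    [[3, -15, 0], [0, 0, 0], 20],
    [[9, -45, 0], [0, 0, 0.01], 20],
    [[15, -75, 0], [0, 0, 0.015], 20],
    [[21, -105, 0], [0, 0, 0.02], 20],
    [[27, -135, 0], [0, 0, 0.03], 20],
    [[33, -165, 0], [0, 0, 0.035], 20],
    [[39, -195, 0], [0, 0, 0.04], 20],
    [[45, -225, 0], [0, 0, 0.045], 20],
    [[51, -255, 0], [0, 0, 0.05], 20],
    [[56, -280, -1], [0.001, 0.001, 0.055], 20],
    [[58, -294, -1], [0.002, 0.002, 0.057], 20],
    [[59, -298, -1], [0.002, 0.002, 0.057], 20]
  ]
}}

```text
clock: 5.88
eef_pos: [0.4092, -0.3102, 0.2984]
tool_rot: [-0.02, 1.0, 0.001, -0.0]
ft_force: [0.8, 0.2, -0.1]
grip_width: 0.0258
```

{"method": "send_rows", "body": {
  "moves": [
    [[0, 0, 0], [0, 0, 0], 20],
    [[0, 0, 0], [0, 0, 0], 20],
    [[0, 0, 0], [0, 0, 0], 20]
  ]
}}

```text
clock: 6.13
eef_pos: [0.4092, -0.3089, 0.2981]
tool_rot: [-0.021, 1.0, 0.001, -0.001]
ft_force: [-0.1, 0.9, -0.6]
grip_width: 0.0258
```

```bash
python3 - <<'E'
from h import *
goal(.41,-.3082,.300,.043)
t=cv2.cvtColor(camera("top"),cv2.COLOR_RGB2BGR);s=cv2.cvtColor(camera("side"),cv2.COLOR_RGB2BGR)
cv2.imwrite("pics/t4.png",t);cv2.imwrite("pics/s4.png",s)
a=s[240:480,120:320];b=t[220:340,410:500]
cv2.imwrite("pics/c4.png",np.hstack([cv2.resize(a,(500,600),interpolation=cv2.INTER_CUBIC),cv2.resize(b,(300,400)).copy() if 0 else cv2.resize(b,(300,600))]) )
p=readout.get_obs()["eef_pos"]
for z in(.119,.054,.045,0):print(z,[proj(n,p-[0,0,z+.065*0]).round(1) for n in C])
E
```

```text
shift [-0.8  0.7 -1.9] turn [ 0.0024 -0.0012 -0.0009] t 6.13 pos [ 0.4092 -0.3089  0.2981] F [-0.1  0.9 -0.6] w 0.0258 j6 -0.69
0.119 [array([479.6, 310.6]), array([199.6, 375.1])]
0.054 [array([488.9, 309.7]), array([190.5, 344.8])]
0.045 [array([490.3, 309.5]), array([189.1, 340.2])]
0 [array([497.5, 308.8]), array([181.9, 315.9])]
```

View pics/c4.png

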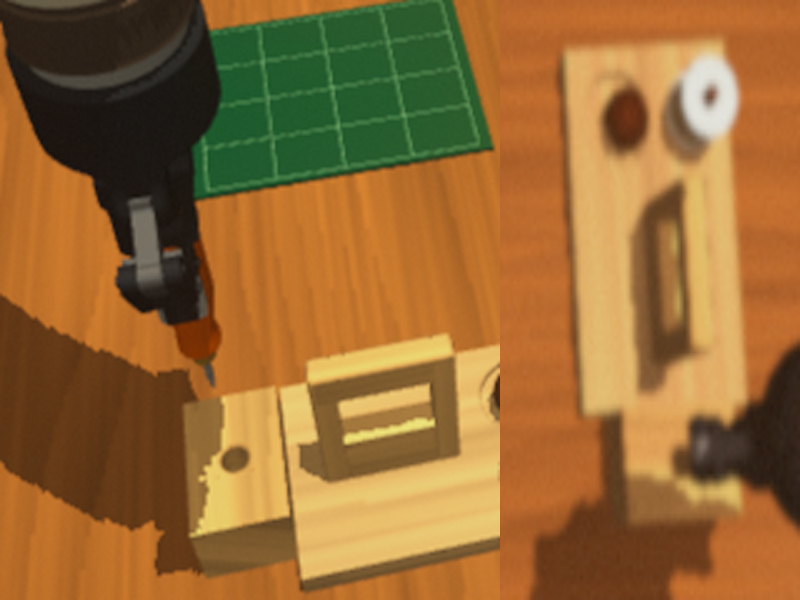

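```bash
python3 - <<'E'
from h import *
p=np.array([.4092,-.3089,.2981])
for z in(.08,.1,.119,.133,.165):print(z,proj("side",p-[0,0,z]).round(1))
s=cv2.imread("pics/s4.png");h=cv2.cvtColor(s,cv2.COLOR_BGR2HSV)
m=(h[...,0]<13)&(h[...,1]>225)&(h[...,2]>90)
for r in range(362,387,2):
    x=np.nonzero(m[r,180:220])[0]+180;print(r,(x.min(),x.max(),x.mean()) if len(x) else None)
for r in range(380,398):print(r,[tuple(v) for v in h[r,197:211].tolist()])
E
```

```text
0.08 [194.1 357.6]
0.1 [196.9 366.8]
0.119 [199.5 375.3]
0.133 [201.3 381.3]
0.165 [205.2 394.3]
362 (np.int64(204), np.int64(204), np.float64(204.0))
364 (np.int64(204), np.int64(204), np.float64(204.0))
366 (np.int64(203), np.int64(204), np.float64(203.5))
368 (np.int64(199), np.int64(205), np.float64(202.0))
370 (np.int64(190), np.int64(206), np.float64(198.0))
372 (np.int64(190), np.int64(207), np.float64(198.5))
374 (np.int64(191), np.int64(207), np.float64(199.0))
376 (np.int64(191), np.int64(207), np.float64(199.0))
378 (np.int64(191), np.int64(206), np.float64(198.5))
380 (np.int64(192), np.int64(205), np.float64(198.5))
382 (np.int64(194), np.int64(202), np.float64(198.0))
384 None
386 None
380 [(12, 251, 124), (11, 249, 124), (11, 249, 124), (12, 249, 123), (11, 247, 122), (11, 245, 122), (11, 253, 129), (12, 248, 141), (12, 243, 128), (13, 214, 151), (14, 203, 191), (15, 199, 196), (14, 200, 194), (14, 197, 193)]
381 [(11, 253, 125), (11, 253, 125), (11, 251, 123), (12, 251, 122), (11, 247, 122), (11, 249, 119), (12, 251, 121), (13, 238, 119), (15, 225, 101), (15, 204, 145
[... 2989 characters left out ...]
4, 198, 191)]
395 [(14, 200, 153), (14, 197, 172), (14, 200, 168), (14, 200, 166), (14, 201, 170), (14, 198, 171), (14, 200, 175), (14, 193, 174), (14, 186, 174), (14, 197, 188), (15, 199, 196), (14, 199, 196), (14, 196, 194), (14, 197, 190)]
396 [(14, 197, 128), (14, 197, 172), (14, 200, 167), (14, 199, 168), (14, 198, 170), (14, 200, 170), (14, 199, 176), (14, 199, 183), (14, 197, 195), (15, 199, 199), (15, 202, 196), (15, 200, 195), (14, 197, 195), (14, 200, 190)]
397 [(14, 198, 111), (14, 199, 151), (14, 196, 169), (14, 198, 167), (14, 201, 170), (14, 200, 171), (14, 201, 174), (14, 198, 183), (14, 198, 191), (15, 200, 195), (15, 201, 194), (15, 199, 196), (14, 197, 195), (15, 194, 196)]
```

{"method": "send_rows", "body": {
  "moves": [
    [[-0.5, 0.5, 10], [0.002, -0.001, 0], 20],
    [[-0.5, 0.5, 22], [0.002, -0.001, 0], 20],
    [[-0.5, 0.5, 34], [0.002, -0.001, 0], 20],
    [[-0.5, 0.5, 46], [0.002, -0.001, 0], 20],
    [[-0.5, 0.5, 58], [0.002, -0.001, 0], 20],
    [[-0.5, 0.5, 70], [0.002, -0.001, 0], 20],
    [[-0.5, 0.5, 82], [0.002, -0.001, 0], 20],
    [[-0.5, 0.5, 92], [0.002, -0.001, 0], 20],
    [[-0.5, 0.5, 100], [0.002, -0.001, 0], 20],
    [[-0.5, 0.5, 103], [0.002, -0.001, 0], 20],
    [[-0.5, 0.5, 103], [0.002, -0.001, 0], 20],
    [[-0.5, 0.5, 103], [0.002, -0.001, 0], 20]
  ]
}}

```text
clock: 7.23
eef_pos: [0.4101, -0.3083, 0.1957]
tool_rot: [-0.021, 1.0, -0.0, 0.0]
ft_force: [0.2, 0.4, 0.0]
grip_width: 0.0253
```

```bash
python3 - <<'E'
from h import *
goal(.4098,-.3083,.175,.043)
t=cv2.cvtColor(camera("top"),cv2.COLOR_RGB2BGR);s=cv2.cvtColor(camera("side"),cv2.COLOR_RGB2BGR)
a=s[330:480,150:290]
cv2.imwrite("pics/c5.png",cv2.resize(a,(560,600),interpolation=cv2.INTER_CUBIC))
E
```

```text
shift [ 0.3  0.  20.7] turn [-0.0007  0.0008 -0.0003] t 7.23 pos [ 0.4101 -0.3083  0.1957] F [0.2 0.4 0. ] w 0.0253 j6 -0.69
```

View pics/c5.png

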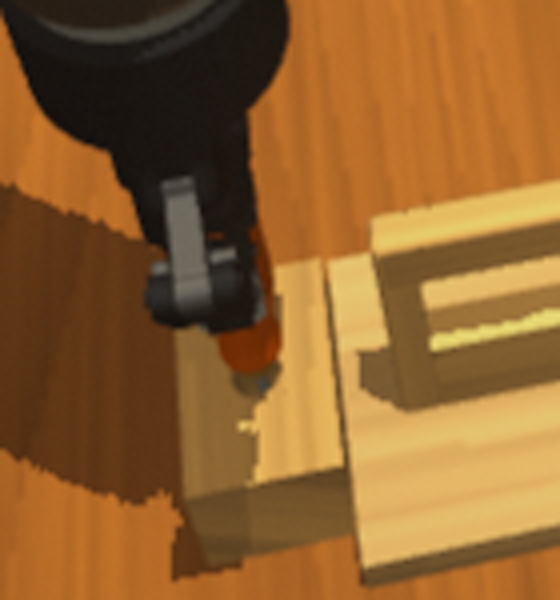

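{"method": "send_rows", "body": {
  "moves": [
    [[0, 0, 3], [0, 0, 0], 20],
    [[0, 0, 6], [0, 0, 0], 20],
    [[0, 0, 9], [0, 0, 0], 20],
    [[0, 0, 11], [0, 0, 0], 20],
    [[0, 0, 13], [0, 0, 0], 20],
    [[0, 0, 13], [0, 0, 0], 20]
  ]
}}

```text
clock: 7.83
eef_pos: [0.41, -0.3084, 0.1825]
tool_rot: [-0.021, 1.0, -0.0, 0.0]
ft_force: [-0.2, -1.0, -0.7]
grip_width: 0.0258
```

```bash
python3 -c "
from h import *
goal(.4098,-.3083,.175,.043)"
```

```text
shift [0.2 0.1 7.5] turn [-0.0006  0.0006 -0.0006] t 7.83 pos [ 0.41   -0.3084  0.1825] F [-0.2 -1.  -0.7] w 0.0258 j6 -0.69
```

No contact force; the ferrule is going in. Continue to near home.

{"method": "send_rows", "body": {
  "moves": [
    [[0, 0, 2], [0, 0, 0], 20],
    [[0, 0, 4], [0, 0, 0], 20],
    [[0, 0, 5], [0, 0, 0], 20],
    [[0, 0, 6], [0, 0, 0], 20],
    [[0, 0, 6.5], [0, 0, 0], 20],
    [[0, 0, 6.5], [0, 0, 0], 20]
  ]
}}

```text
clock: 8.33
eef_pos: [0.4099, -0.3084, 0.1759]
tool_rot: [-0.021, 1.0, -0.0, 0.0]
ft_force: [-0.6, 0.2, -0.3]
grip_width: 0.0255
```

{"method": "send_rows", "body": {
  "moves": [
    [[0, 0, 1], [0, 0, 0], 25],
    [[0, 0, 1], [0, 0, 0], 30],
    [[0, 0, 1], [0, 0, 0], 40],
    [[0, 0, 1], [0, 0, 0], 55],
    [[0, 0, 1], [0, 0, 0], 60],
    [[0, 0, 1], [0, 0, 0], 60],
    [[0, 0, 1], [0, 0, 0], 60],
    [[0, 0, 1], [0, 0, 0], 60]
  ]
}}

```text
clock: 9.0
eef_pos: [0.41, -0.3084, 0.1749]
tool_rot: [-0.021, 1.0, -0.0, 0.0]
ft_force: [0.2, 0.3, -0.5]
grip_width: 0.06
```

{"method": "send_rows", "body": {
  "moves": [
    [[0, 0, -10], [0, 0, 0], 60],
    [[0, 0, -25], [0, 0, 0], 60],
    [[0, 0, -45], [0, 0, 0], 60],
    [[0, 0, -65], [0, 0, 0], 60],
    [[0, 0, -85], [0, 0, 0], 60],
    [[0, 0, -100], [0, 0, 0], 60],
    [[10, 0, -110], [0, 0, 0], 60],
    [[35, 0, -110], [0, 0, 0], 60],
    [[60, 0, -110], [0, 0, 0], 60],
    [[80, 0, -110], [0, 0, 0], 60],
    [[90, 0, -110], [0, 0, 0], 60],
    [[90, 0, -110], [0, 0, 0], 60]
  ]
}}

```text
clock: 10.0
eef_pos: [0.3178, -0.3119, 0.2852]
tool_rot: [-0.02, 1.0, -0.0, -0.0]
ft_force: [0.7, 0.3, 0.2]
grip_width: 0.0601
```

```bash
python3 - <<'E'
from h import *
goal(.4978,-.304,.175,.043)
t=cv2.cvtColor(camera("top"),cv2.COLOR_RGB2BGR);s=cv2.cvtColor(camera("side"),cv2.COLOR_RGB2BGR)
cv2.imwrite("pics/t6.png",t);cv2.imwrite("pics/s6.png",s)
cv2.imwrite("pics/c6.png",np.hstack([cv2.resize(s[300:480,180:380],(500,450)),cv2.resize(t[220:340,410:490],(300,450))]))
E
```

```text
shift [-180.1    0.7  110.2] turn [-0.0003 -0.0001 -0.003 ] t 10.0 pos [ 0.3178 -0.3119  0.2852] F [0.7 0.3 0.2] w 0.0601 j6 -0.82
```

View pics/c6.png

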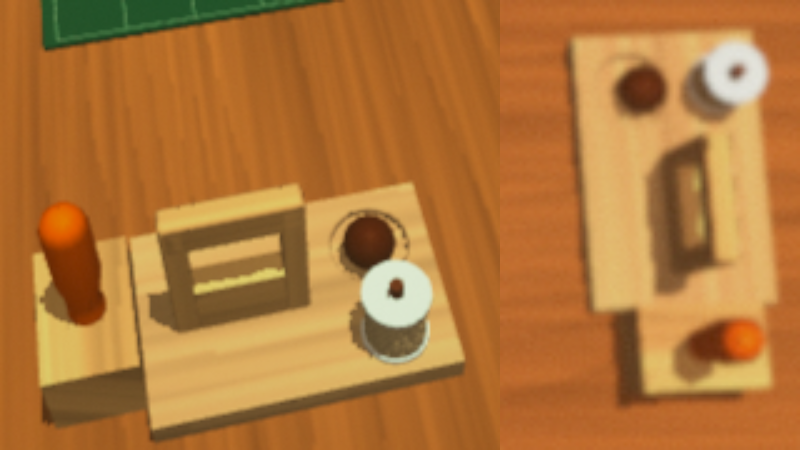

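{"method": "send_rows", "body": {
  "moves": [
    [[-12, 0, 0], [0, 0, 0], 60],
    [[-35, 0, 0], [0, 0, 0], 60],
    [[-60, 0, 0], [0, 0, 0], 60],
    [[-85, 0, 0], [0, 0, 0], 60],
    [[-110, 0, 0], [0, 0, 0], 60],
    [[-135, 0, 0], [0, 0, 0], 60],
    [[-160, 0, 0], [0, 0, -0.002], 60],
    [[-175, 0.5, 0], [0, 0, -0.003], 60],
    [[-180, 0.5, 0], [0, 0, -0.003], 60],
    [[-180, 0.5, 20], [0, 0, -0.003], 60],
    [[-180, 0.5, 40], [0, 0, -0.003], 60],
    [[-180, 0.5, 50], [0, 0, -0.003], 60]
  ]
}}

```text
clock: 11.1
eef_pos: [0.5, -0.3034, 0.2327]
tool_rot: [-0.023, 1.0, 0.001, -0.001]
ft_force: [0.5, -0.1, -0.9]
grip_width: 0.0598
```

```bash
python3 - <<'E'
from h import *
t=cv2.imread("pics/t6.png");h=cv2.cvtColor(t,cv2.COLOR_BGR2HSV)
print("spool before (472.13,238.86):",blobs((h[...,1]<60)&(h[...,2]>150)&roi(h,460,225,485,252)))
goal(.4975,-.3045,.171,.043)
E
```

```text
spool before (472.13,238.86): [([464, 231, 17, 17, 214], [472.07, 238.93])]
shift [ 2.5 -1.1 61.7] turn [ 0.0011 -0.0014  0.0027] t 11.1 pos [ 0.5    -0.3034  0.2327] F [ 0.5 -0.1 -0.9] w 0.0598 j6 -0.59
```

Caddy has not moved. Descend on the bar and close.

{"method": "send_rows", "body": {
  "moves": [
    [[2.5, -1, 8], [0.001, -0.001, 0.003], 60],
    [[2.5, -1, 20], [0.001, -0.001, 0.003], 60],
    [[2.5, -1, 34], [0.001, -0.001, 0.003], 60],
    [[2.5, -1, 48], [0.001, -0.001, 0.003], 60],
    [[2.5, -1, 58], [0.001, -0.001, 0.003], 60],
    [[2.5, -1, 62], [0.001, -0.001, 0.003], 60],
    [[2.5, -1, 62], [0.001, -0.001, 0.003], 60],
    [[2.5, -1, 62], [0.001, -0.001, 0.003], 60]
  ]
}}

```text
clock: 11.77
eef_pos: [0.4977, -0.3046, 0.1711]
tool_rot: [-0.021, 1.0, -0.0, 0.0]
ft_force: [-1.3, -0.9, 0.0]
grip_width: 0.0602
```

```bash
python3 - <<'E'
from h import *
goal(.4975,-.3045,.171,.043)
t=cv2.cvtColor(camera("top"),cv2.COLOR_RGB2BGR);s=cv2.cvtColor(camera("side"),cv2.COLOR_RGB2BGR)
cv2.imwrite("pics/c7.png",np.hstack([cv2.resize(s[300:480,180:380],(500,450)),cv2.resize(t[220:340,410:510],(300,450))]))
E
```

```text
shift [0.2 0.1 0.1] turn [-0.0002  0.0001 -0.0004] t 11.77 pos [ 0.4977 -0.3046  0.1711] F [-1.3 -0.9  0. ] w 0.0602 j6 -0.59
```

View pics/c7.png

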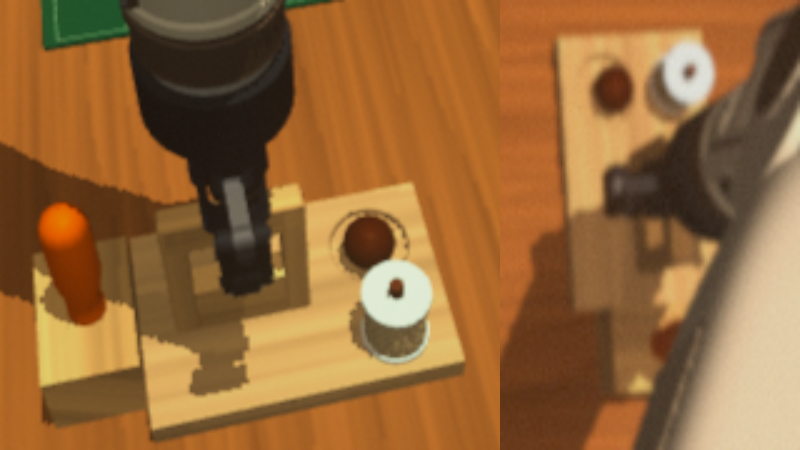

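{"method": "send_rows", "body": {
  "moves": [
    [[0, 0, 0], [0, 0, 0], 45],
    [[0, 0, 0], [0, 0, 0], 35],
    [[0, 0, 0], [0, 0, 0], 28],
    [[0, 0, 0], [0, 0, 0], 23],
    [[0, 0, 0], [0, 0, 0], 20],
    [[0, 0, 0], [0, 0, 0], 18],
    [[0, 0, 0], [0, 0, 0], 16],
    [[0, 0, 0], [0, 0, 0], 14],
    [[0, 0, 0], [0, 0, 0], 10],
    [[0, 0, 0], [0, 0, 0], 8],
    [[0, 0, 0], [0, 0, 0], 8],
    [[0, 0, 0], [0, 0, 0], 8]
  ]
}}

```text
clock: 12.87
eef_pos: [0.498, -0.305, 0.1719]
tool_rot: [-0.021, 1.0, -0.001, 0.001]
ft_force: [-0.7, -0.8, 2.1]
grip_width: 0.0155
```

{"method": "send_rows", "body": {
  "moves": [
    [[0, 0, -0.5], [0, 0, 0], 8],
    [[0, 0, -1.5], [0, 0, 0], 8],
    [[0, 0, -3], [0, 0, 0], 8],
    [[0, 0, -4.5], [0, 0, 0], 8],
    [[0, 0, -6.5], [0, 0, 0], 8],
    [[0, 0, -8.5], [0, 0, 0], 8],
    [[0, 0, -10.5], [0, 0, 0], 8],
    [[0, 0, -12.5], [0, 0, 0], 8],
    [[0, 0, -14], [0, 0, 0], 8],
    [[0, 0, -15], [0, 0, 0], 8],
    [[0, 0, -15], [0, 0, 0], 8],
    [[0, 0, -15], [0, 0, 0], 8]
  ]
}}

```text
clock: 13.87
eef_pos: [0.498, -0.3049, 0.187]
tool_rot: [-0.021, 1.0, -0.001, 0.001]
ft_force: [0.1, 0.2, -4.3]
grip_width: 0.0149
```

```bash
python3 - <<'E'
from h import *
goal(.4975,-.3045,.28,.043)
s=cv2.cvtColor(camera("side"),cv2.COLOR_RGB2BGR)
cv2.imwrite("pics/c8.png",cv2.resize(s[280:480,170:390],(660,600)))
E
```

```text
shift [  0.4   0.3 -93. ] turn [-0.0015  0.0015 -0.0003] t 13.87 pos [ 0.498  -0.3049  0.187 ] F [ 0.1  0.2 -4.3] w 0.0149 j6 -0.59
```

View pics/c8.png

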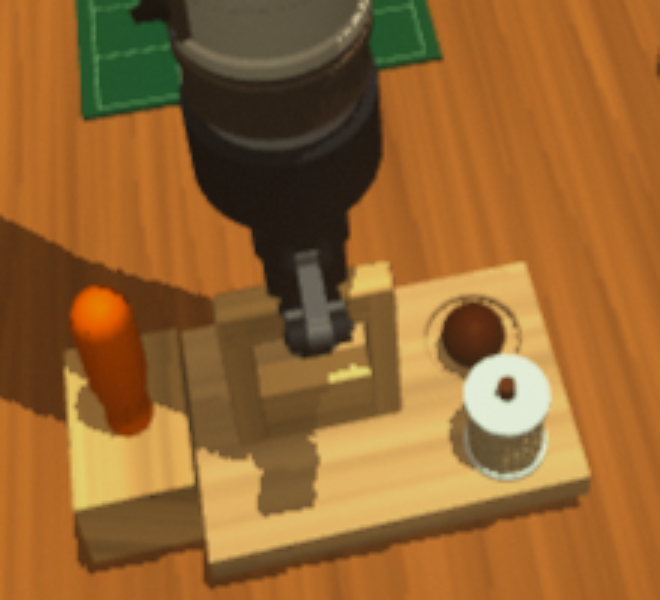

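{"method": "send_rows", "body": {
  "moves": [
    [[0, 0, -1], [0, 0, 0], 8],
    [[0, 0, -3], [0, 0, 0], 8],
    [[0, 0, -7], [0, 0, 0], 8],
    [[0, 0, -12], [0, 0, 0], 8],
    [[0, 0, -19], [0, 0, 0], 8],
    [[0, 0, -27], [0, 0, 0], 8],
    [[0, 0, -36], [0, 0, 0], 8],
    [[0, 0, -45], [0, 0, 0], 8],
    [[0, 0, -54], [0, 0, 0], 8],
    [[0, 0, -61], [0, 0, 0], 8],
    [[0, 0, -66], [0, 0, 0], 8],
    [[0, 0, -69], [0, 0, 0], 8]
  ]
}}

```text
clock: 14.92
eef_pos: [0.4981, -0.305, 0.2571]
tool_rot: [-0.021, 1.0, -0.001, 0.001]
ft_force: [-0.9, -0.8, -4.4]
grip_width: 0.0153
```

{"method": "send_rows", "body": {
  "moves": [
    [[0, 0, -1], [0, 0, 0], 8],
    [[0, 0, -1], [0, 0, 0], 8],
    [[0, 0, -1], [0, 0, 0], 8],
    [[0, 0, -1], [0, 0, 0], 8]
  ]
}}

```text
clock: 15.25
eef_pos: [0.4979, -0.3048, 0.2575]
tool_rot: [-0.021, 1.0, -0.001, 0.001]
ft_force: [0.5, -1.0, -5.8]
grip_width: 0.0157
```

```bash
python3 -c "
from h import *
goal(.492,.012,.262,.043)"
```

```text
shift [ -7.6 316.8  -5. ] turn [-0.0015  0.0016 -0.0004] t 15.25 pos [ 0.4979 -0.3048  0.2575] F [ 0.5 -1.  -5.8] w 0.0157 j6 -0.59
```

{"method": "send_rows", "body": {
  "moves": [
    [[0, 1, 0], [0, 0, 0], 8],
    [[0, 4, 0], [0, 0, 0], 8],
    [[0, 9, 0], [0, 0, 0], 8],
    [[0, 15, 0], [0, 0, 0], 8],
    [[-1, 22, -1], [0, 0, 0], 8],
    [[-1, 30, -1], [0, 0, 0], 8],
    [[-1, 38, -1], [0, 0, 0], 8],
    [[-1, 46, -1], [0, 0, 0], 8],
    [[-1, 53, -1], [0, 0, 0], 8],
    [[-1, 58, -1], [0, 0, 0], 8],
    [[-1, 61, -1], [0, 0, 0], 8],
    [[-1, 62, -1], [0, 0, 0], 8]
  ]
}}

```text
clock: 16.25
eef_pos: [0.4963, -0.2422, 0.2585]
tool_rot: [-0.022, 1.0, -0.001, 0.001]
ft_force: [-0.2, -1.0, -4.2]
grip_width: 0.0153
```

```bash
python3 - <<'E'
from h import *
goal(.492,.012,.262,.043)
for n,R in(("top",(380,180,500,320)),("side",(250,250,420,460))):
    i=camera(n);h=cv2.cvtColor(i,cv2.COLOR_RGB2HSV);cv2.imwrite(f"pics/{n}9.png",cv2.cvtColor(i,cv2.COLOR_RGB2BGR))
    print(n,"wax",[b for b in blobs((h[...,2]<95)&(h[...,1]>120)&((h[...,0]<9)|(h[...,0]>172))&roi(h,*R),20)])
E
```

```text
shift [ -6.8 254.1  -3.9] turn [-0.0016  0.0016  0.0004] t 16.25 pos [ 0.4963 -0.2422  0.2585] F [-0.2 -1.  -4.2] w 0.0153 j6 -0.5
top wax []
side wax []
```

{"method": "send_rows", "body": {
  "moves": [
    [[0, 1, 0], [0, 0, 0], 8],
    [[0, 4, 0], [0, 0, 0], 8],
    [[0, 9, 0], [0, 0, 0], 8],
    [[0, 15, 0], [0, 0, 0], 8],
    [[-1, 22, -1], [0, 0, 0], 8],
    [[-1, 30, -1], [0, 0, 0], 8],
    [[-1, 38, -1], [0, 0, 0], 8],
    [[-2, 46, -1], [0, 0, 0], 8],
    [[-2, 53, -1], [0, 0, 0], 8],
    [[-2, 59, -1], [0, 0, 0], 8],
    [[-2, 62, -1], [0, 0, 0], 8],
    [[-2, 63, -1], [0, 0, 0], 8]
  ]
}}

```text
clock: 17.35
eef_pos: [0.4956, -0.179, 0.2594]
tool_rot: [-0.022, 1.0, -0.001, 0.001]
ft_force: [-0.3, 0.6, -4.9]
grip_width: 0.0152
```

{"method": "send_rows", "body": {
  "moves": [
    [[0, 1, 0], [0, 0, 0], 8],
    [[0, 4, 0], [0, 0, 0], 8],
    [[0, 9, 0], [0, 0, 0], 8],
    [[0, 15, 0], [0, 0, 0], 8],
    [[-1, 22, -1], [0, 0, 0], 8],
    [[-1, 30, -1], [0, 0, 0], 8],
    [[-1, 38, -1], [0, 0, 0], 8],
    [[-2, 46, -1], [0, 0, 0], 8],
    [[-2, 53, -1], [0, 0, 0], 8],
    [[-2, 59, -1], [0, 0, 0], 8],
    [[-2, 62, -1], [0, 0, 0], 8],
    [[-2, 63, -1], [0, 0, 0], 8]
  ]
}}

```text
clock: 18.35
eef_pos: [0.4948, -0.1153, 0.2603]
tool_rot: [-0.022, 1.0, -0.001, 0.001]
ft_force: [0.1, 1.1, -3.8]
grip_width: 0.0149
```

{"method": "send_rows", "body": {
  "moves": [
    [[0, 1, 0], [0, 0, 0], 8],
    [[0, 4, 0], [0, 0, 0], 8],
    [[0, 9, 0], [0, 0, 0], 8],
    [[0, 15, 0], [0, 0, 0], 8],
    [[-1, 22, -1], [0, 0, 0], 8],
    [[-1, 30, -1], [0, 0, 0], 8],
    [[-1, 38, -1], [0, 0, 0], 8],
    [[-2, 46, -1], [0, 0, 0], 8],
    [[-2, 53, -1], [0, 0, 0], 8],
    [[-2, 59, -1], [0, 0, 0], 8],
    [[-2, 62, -1], [0, 0, 0], 8],
    [[-2, 63, -1], [0, 0, 0], 8]
  ]
}}

```text
clock: 19.35
eef_pos: [0.4939, -0.0515, 0.2612]
tool_rot: [-0.023, 1.0, -0.001, 0.001]
ft_force: [-0.0, -0.5, -4.6]
grip_width: 0.0151
```

```bash
python3 -c "
from h import *
goal(.492,.012,.262,.043)"
```

```text
shift [-1.  63.5 -0.9] turn [-0.0019  0.0015  0.0027] t 19.35 pos [ 0.4939 -0.0515  0.2612] F [-0.  -0.5 -4.6] w 0.0151 j6 -0.15
```

{"method": "send_rows", "body": {
  "moves": [
    [[0, 1, 0], [0, 0, 0], 8],
    [[0, 4, 0], [0, 0, 0], 8],
    [[0, 9, 0], [0, 0, 0], 8],
    [[0, 15, 0], [0, 0, 0], 8],
    [[-1, 22, 0], [0, 0, 0], 8],
    [[-1, 30, 0], [0, 0, 0], 8],
    [[-1, 38, 0], [0, 0, 0], 8],
    [[-1, 46, 0], [0, 0, 0], 8],
    [[-1, 53, 0], [0, 0, 0], 8],
    [[-1, 59, 0], [0, 0, 0], 8],
    [[-1, 62, 0], [0, 0, 0], 8],
    [[-1, 63, 0], [0, 0, 0], 8]
  ]
}}

```text
clock: 20.35
eef_pos: [0.492, 0.0122, 0.2611]
tool_rot: [-0.023, 1.0, -0.001, 0.001]
ft_force: [0.4, -0.7, -4.8]
grip_width: 0.0149
```

{"method": "send_rows", "body": {
  "moves": [
    [[0, 0, 0], [0, 0, 0], 8],
    [[0, 0, 0], [0, 0, 0], 8],
    [[0, 0, 0], [0, 0, 0], 8],
    [[0, 0, 0], [0, 0, 0], 8],
    [[0, 0, 0], [0, 0, 0], 8],
    [[0, 0, 0], [0, 0, 0], 8],
    [[0, 0, 0], [0, 0, 0], 8],
    [[0, 0, 0], [0, 0, 0], 8],
    [[0, 0, 0], [0, 0, 0], 8],
    [[0, 0, 0], [0, 0, 0], 8],
    [[0, 0, 0], [0, 0, 0], 8],
    [[0, 0, 0], [0, 0, 0], 8]
  ]
}}

```text
clock: 21.35
eef_pos: [0.492, 0.0122, 0.2611]
tool_rot: [-0.023, 1.0, -0.001, 0.001]
ft_force: [0.2, 0.4, -4.7]
grip_width: 0.0154
```

```bash
python3 - <<'E'
from h import *
goal(.492,.012,.262,.043)
t=cv2.cvtColor(camera("top"),cv2.COLOR_RGB2BGR);s=cv2.cvtColor(camera("side"),cv2.COLOR_RGB2BGR)
cv2.imwrite("pics/c10.png",np.hstack([cv2.resize(s[110:350,150:450],(500,400)),cv2.resize(t[180:340,260:400],(300,400))]))
print(readout.get_obs()["joint_vel"].round(3))
E
```

```text
shift [ 0.  -0.2 -0.9] turn [-0.0019  0.0015  0.0038] t 21.35 pos [0.492  0.0122 0.2611] F [ 0.2  0.4 -4.7] w 0.0154 j6 -0.02
[-0.002 -0.    -0.002  0.    -0.     0.001]
```

View pics/c10.png

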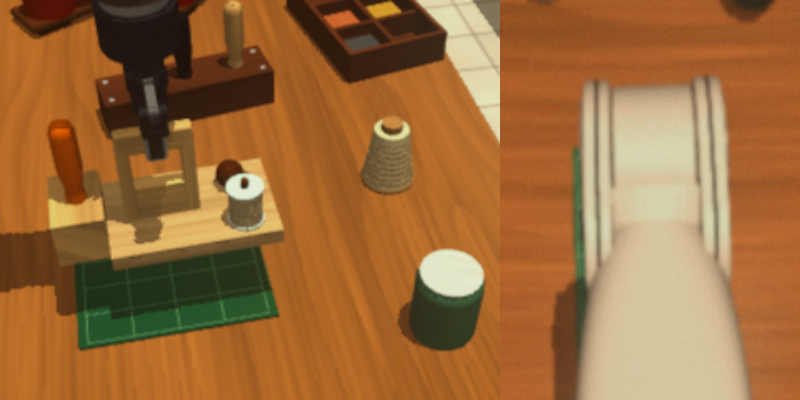

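```bash
python3 -c "
from workcell import order
print(order.job_done())"
```

```text
the job is handed in; nothing more can be done
None
```

I handed the job in at about 21 s. The gripper is holding the caddy by the middle of its handle, still and level over the centre of the mat. The hand-in gave no verdict.

- **What I did:** I drew the orange awl from the rack and stood it in the caddy hole with no measurable insertion force. After letting go, I gripped the middle of the bar, lifted, and carried the caddy slowly to the mat.
- **Last numeric checks:** The TCP is at (0.492, 0.012, 0.261), within a few mm of the measured mat centre, which puts the caddy's underside about 90 mm above the bench. Joint speeds are near zero, the wrist carries about 4.7 N (the caddy's weight), and the opening is 15 mm on the 16 mm bar.
- **Last picture:** The side view shows the caddy level, the awl home and the wax ball in its dish. The wood tool, glue tin and thread cone look untouched. The gripper partly hides the black tool, and the arm blocked the top view.
- **Failed or off:** A colour-mask check for the wax during the carry found nothing in either view, so I judged the wax by eye. After releasing the awl I moved 90 mm towards the robot instead of towards the handle (a sign slip). The gripper was already raised clear and nothing was touched.

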